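# Hand out a loaded drain strainer, tab towards the door

### The job

Count two of the four deodoriser balls out of the refill pack into the steel drain strainer that stands on the shelf, and leave the other two in their pockets. Then take the strainer by its rim, leaving its lifting tab free for a colleague to grasp, lift it level at least 10 cm clear of the shelf and only then turn it in the air, about a quarter turn, until the tab points at the swing door beyond the left end of the shelf, square to it; the two balls stay lying together in the middle of the dish all the while. Finish still holding the strainer up there, level and still, and disturb nothing else on the shelf.

Things in the scene. Friction and masses are not known exactly. Their poses are not given: they have to be found in the camera images.
- strainer_mid (a point): Centre of the loose round steel drain strainer, on its axis, 26.5 mm above its underside. 34.5 mm high, 0.13 kg: spigot 46 mm across, bowl, then an upright faceted rim band (19.5 to 34.5 mm up) 66 to 68 mm across outside, wall 3 mm, mouth 60 mm. The inside is dished: balls roll to the middle, where the floor is 13 mm above the underside. z is its axis, up; x points along the lifting tab.
- tab_end (a point): Outer end of the strainer's flat lifting tab: a steel strip 18 mm wide, 4 mm thick, that sticks out level from the top of the rim along the strainer's x, its end 93 mm from the axis and 32.5 mm above the underside.
- ball0_center (a point): Centre of a loose white deodoriser ball, smooth and slippery, 20 mm across, about 12 g. The four are alike; each starts in its own pocket of the pack, its centre 22 mm above the shelf.
- ball1_center (a point): Centre of a loose white deodoriser ball, smooth and slippery, 20 mm across, about 12 g. The four are alike; each starts in its own pocket of the pack, its centre 22 mm above the shelf.
- ball2_center (a point): Centre of a loose white deodoriser ball, smooth and slippery, 20 mm across, about 12 g. The four are alike; each starts in its own pocket of the pack, its centre 22 mm above the shelf.
- ball3_center (a point): Centre of a loose white deodoriser ball, smooth and slippery, 20 mm across, about 12 g. The four are alike; each starts in its own pocket of the pack, its centre 22 mm above the shelf.
- pack: Refill pack: a fixed square moulded board tray, 120 mm by 120 mm, 16 mm high, lying flat; origin at the centre of its underside, x and y along its sides. Four square pockets 16 mm wide, 9 mm deep, at x, y = +-32 mm; a ball stands 16 mm proud of the top.
- door_front (a point): A bare reference point over the shelf, 10 cm up, that gives the door's direction: its y axis points square at the closed swing door (grey leaf 620 mm wide in a wooden frame, upright, beyond the left end of the shelf), its x lies along the leaf. The leaf is 0.46 m away along y, its middle 0.2 m back along -x.
- bucket: Red plastic bucket turned upside down at the back of the shelf, 204 mm across, 193 mm high; origin at the centre of its underside. Leave alone.
- jar: Clear glass jar with a twist cap, 80 mm across, 115 mm high; origin at the centre of its underside. Leave alone.
- funnel: Orange plastic funnel standing mouth down, 112 mm across, 110 mm high; origin at the centre of its underside. Leave alone.
- brush: Wooden-handled toilet brush standing in its white pot, 108 mm across, 388 mm high over all; origin at the centre of its underside. Leave alone.
Things that resemble listed ones, but are neither listed nor needed, are in the scene too. Of the things shaped like the pack, the cardboard one is meant.

How it is judged (in metres and radians):
On the way, in this order (a step that is already met when the one before it is completed fails the run):
1. exactly two balls lie in the strainer as it stands on the shelf, let go, and the other two are still in their pockets (((horizontal distance between each of ball0_center, ball1_center and strainer_mid below 0.02 m and z of ball0_center in the frame of strainer_mid between -0.01 and 0.012 m and z of ball1_center in the frame of strainer_mid between -0.01 and 0.012 m and distance of each of ball2_center, ball3_center from where it was at the start of the episode below 0.01 m) or (horizontal distance between each of ball0_center, ball2_center and strainer_mid below 0.02 m and z of ball0_center in the frame of strainer_mid between -0.01 and 0.012 m and z of ball2_center in the frame of strainer_mid between -0.01 and 0.012 m and distance of each of ball1_center, ball3_center from where it was at the start of the episode below 0.01 m) or (horizontal distance between each of ball0_center, ball3_center and strainer_mid below 0.02 m and z of ball0_center in the frame of strainer_mid between -0.01 and 0.012 m and z of ball3_center in the frame of strainer_mid between -0.01 and 0.012 m and distance of each of ball1_center, ball2_center from where it was at the start of the episode below 0.01 m) or (horizontal distance between each of ball1_center, ball2_center and strainer_mid below 0.02 m and z of ball1_center in the frame of strainer_mid between -0.01 and 0.012 m and z of ball2_center in the frame of strainer_mid between -0.01 and 0.012 m and distance of each of ball0_center, ball3_center from where it was at the start of the episode below 0.01 m) or (horizontal distance between each of ball1_center, ball3_center and strainer_mid below 0.02 m and z of ball1_center in the frame of strainer_mid between -0.01 and 0.012 m and z of ball3_center in the frame of strainer_mid between -0.01 and 0.012 m and distance of each of ball0_center, ball2_center from where it was at the start of the episode below 0.01 m) or (horizontal distance between each of ball2_center, ball3_center and strainer_mid below 0.02 m and z of ball2_center in the frame of strainer_mid between -0.01 and 0.012 m and z of ball3_center in the frame of strainer_mid between -0.01 and 0.012 m and distance of each of ball0_center, ball1_center from where it was at the start of the episode below 0.01 m)) and height (world z) of strainer_mid below 0.032 m and angle between strainer_mid's own z axis and vertical below 0.1 rad and contact force between the fingers and ball0 below 0.1 N and contact force between the fingers and ball1 below 0.1 N and contact force between the fingers and ball2 below 0.1 N and contact force between the fingers and ball3 below 0.1 N), for 0.3 s.
2. the strainer is lifted, level, at least 6 cm clear of the shelf, its tab not yet turned towards the door (((horizontal distance between each of ball0_center, ball1_center and strainer_mid below 0.0175 m and z of ball0_center in the frame of strainer_mid between -0.01 and 0.012 m and z of ball1_center in the frame of strainer_mid between -0.01 and 0.012 m and distance of each of ball2_center, ball3_center from where it was at the start of the episode below 0.01 m) or (horizontal distance between each of ball0_center, ball2_center and strainer_mid below 0.0175 m and z of ball0_center in the frame of strainer_mid between -0.01 and 0.012 m and z of ball2_center in the frame of strainer_mid between -0.01 and 0.012 m and distance of each of ball1_center, ball3_center from where it was at the start of the episode below 0.01 m) or (horizontal distance between each of ball0_center, ball3_center and strainer_mid below 0.0175 m and z of ball0_center in the frame of strainer_mid between -0.01 and 0.012 m and z of ball3_center in the frame of strainer_mid between -0.01 and 0.012 m and distance of each of ball1_center, ball2_center from where it was at the start of the episode below 0.01 m) or (horizontal distance between each of ball1_center, ball2_center and strainer_mid below 0.0175 m and z of ball1_center in the frame of strainer_mid between -0.01 and 0.012 m and z of ball2_center in the frame of strainer_mid between -0.01 and 0.012 m and distance of each of ball0_center, ball3_center from where it was at the start of the episode below 0.01 m) or (horizontal distance between each of ball1_center, ball3_center and strainer_mid below 0.0175 m and z of ball1_center in the frame of strainer_mid between -0.01 and 0.012 m and z of ball3_center in the frame of strainer_mid between -0.01 and 0.012 m and distance of each of ball0_center, ball2_center from where it was at the start of the episode below 0.01 m) or (horizontal distance between each of ball2_center, ball3_center and strainer_mid below 0.0175 m and z of ball2_center in the frame of strainer_mid between -0.01 and 0.012 m and z of ball3_center in the frame of strainer_mid between -0.01 and 0.012 m and distance of each of ball0_center, ball1_center from where it was at the start of the episode below 0.01 m)) and height (world z) of strainer_mid above 0.0865 m and angle between strainer_mid's own z axis and vertical below 0.15 rad and angle between the x axis of strainer_mid and the y axis of door_front, either way round above 0.7 rad), for 0.1 s.
At the end, for the whole second after the job is handed in: Exactly two balls in the strainer within 15.5 mm of its axis, the others within 10 mm of their start; fingers hold it still, within 0.1 rad of level, underside 90 mm or more up, touching nothing else, over 50 mm from the tab's end; the tab points at the door, within 0.2 rad of square (((horizontal distance between each of ball0_center, ball1_center and strainer_mid below 0.0155 m and z of ball0_center in the frame of strainer_mid between -0.01 and 0.012 m and z of ball1_center in the frame of strainer_mid between -0.01 and 0.012 m and distance of each of ball2_center, ball3_center from where it was at the start of the episode below 0.01 m) or (horizontal distance between each of ball0_center, ball2_center and strainer_mid below 0.0155 m and z of ball0_center in the frame of strainer_mid between -0.01 and 0.012 m and z of ball2_center in the frame of strainer_mid between -0.01 and 0.012 m and distance of each of ball1_center, ball3_center from where it was at the start of the episode below 0.01 m) or (horizontal distance between each of ball0_center, ball3_center and strainer_mid below 0.0155 m and z of ball0_center in the frame of strainer_mid between -0.01 and 0.012 m and z of ball3_center in the frame of strainer_mid between -0.01 and 0.012 m and distance of each of ball1_center, ball2_center from where it was at the start of the episode below 0.01 m) or (horizontal distance between each of ball1_center, ball2_center and strainer_mid below 0.0155 m and z of ball1_center in the frame of strainer_mid between -0.01 and 0.012 m and z of ball2_center in the frame of strainer_mid between -0.01 and 0.012 m and distance of each of ball0_center, ball3_center from where it was at the start of the episode below 0.01 m) or (horizontal distance between each of ball1_center, ball3_center and strainer_mid below 0.0155 m and z of ball1_center in the frame of strainer_mid between -0.01 and 0.012 m and z of ball3_center in the frame of strainer_mid between -0.01 and 0.012 m and distance of each of ball0_center, ball2_center from where it was at the start of the episode below 0.01 m) or (horizontal distance between each of ball2_center, ball3_center and strainer_mid below 0.0155 m and z of ball2_center in the frame of strainer_mid between -0.01 and 0.012 m and z of ball3_center in the frame of strainer_mid between -0.01 and 0.012 m and distance of each of ball0_center, ball1_center from where it was at the start of the episode below 0.01 m)) and height (world z) of strainer_mid above 0.1165 m and angle between strainer_mid's own z axis and vertical below 0.1 rad and angle between the x axis of strainer_mid and the y axis of door_front, either way round below 0.2 rad and x of door_front in the frame of strainer_mid above 0.05 m and linear speed of strainer below 0.02 m/s and angular speed of strainer below 0.15 rad/s and contact force between the fingers and strainer above 1 N and distance between the grasp point and tab_end above 0.05 m and contact force between strainer and bucket below 0.1 N and contact force between strainer and jar below 0.1 N and contact force between strainer and funnel below 0.1 N and contact force between strainer and brush below 0.1 N and contact force between strainer and pack below 0.1 N); the arm keeps its last pose, push and grip.
It fails at once if a ball rolls away from the middle of the raised strainer (more than 18 mm from its axis) (height (world z) of strainer_mid above 0.045 m and (horizontal distance between ball0_center and strainer_mid between 0.018 and 0.045 m or horizontal distance between ball1_center and strainer_mid between 0.018 and 0.045 m or horizontal distance between ball2_center and strainer_mid between 0.018 and 0.045 m or horizontal distance between ball3_center and strainer_mid between 0.018 and 0.045 m)).
It fails at once if the raised strainer is tipped by more than 0.2 rad (height (world z) of strainer_mid above 0.045 m and angle between strainer_mid's own z axis and vertical above 0.2 rad).
It fails at once if the bucket, jar, funnel or brush is moved by more than 25 mm or tipped (distance of any of bucket, jar, funnel, brush from where it was at the start of the episode above 0.025 m or angle between any of bucket, jar, funnel, brush's own z axis and vertical above 0.2 rad).
It also fails if it takes over 64 s, if anything falls off the work surface, if the arm or the gripper's body presses on something with over 40 N, if the wrist force passes 120 N, or if a joint passes its speed limit or range.

### The arm

A 6-joint arm with a two-finger parallel gripper is mounted at the origin on the work surface. World frame = base frame: x ahead of the robot, y to its left, z up, the work surface at z = 0. Lengths are in mm, angles in rad, forces in N, time in s.
With the tool pointing down it reaches from about 275 to 1000 mm from the base axis. Payload 8.4 kg.
Tool frame: the origin (TCP) lies midway between the tips of the shut fingers; the grasp point (between the pads) lies 19 mm behind it; z points along the fingers, y is the line along which they close (so a half turn about z gives the same grasp; the last joint's range is limited). The gripper opens to 85 mm and grips with 20 to 120 N. Pads are 22 mm wide; open, the fingers measure 114 mm over their backs; the gripper's body (76 mm by 85 mm) begins 54 mm behind the grasp point. The pads swing forward as they close: fully open they stand 13 mm farther back than shut.
Start: joints at [-1.347, 0.353, 1.633, -0, 1.155, -0.002], TCP at [139.927, -609.137, 231.281] pointing down, gripper open.
Joint ranges: [-2.63, 2.63], [-0.92, 2.1], [0.06, 2.66], [-1.3, 4.44], [0, 2.69], [-3.02, 3.02]. Speed limits (rad/s): [2.22, 2.22, 2.79, 3.14, 3.14, 3.14].

### API

Orientations are given as [roll, pitch, yaw] about the fixed x, y, z axes, in that order (R = Rz(yaw) Ry(pitch) Rx(roll)).
In Python, from rig import r gives the robot as it stands.
- The arm moves only by the shell command python3 -m inch 'ROWS' [OPENING] [FORCE]. ROWS is JSON, a list that holds one entry, the list of rows, each a list of 6 numbers: the shift along the tool's x, y, z scaled (see below), then the turn, a rotation vector about the tool's x, y, z scaled (see below). In form: [[[tx, ty, tz, wx, wy, wz], ...]]. A call has 1 to 8 rows; each row is the pose to reach, as a shift and turn from the pose commanded when the call began, along the tool's axes at that moment, turning the shorter way round; what a row does not reach only later rows make up. The controller multiplies each number of a shift by 20 cm and each number of a turn by pi rad. A row lasts 1/12 s, in which the tool goes at most 41.7 mm and 7.16 degrees, less where a joint would pass 70% of its speed; a pose out of reach is approached as far as the arm can. A call with a number of a shift or a turn outside -1 to 1 is refused whole. A call with a gripper value outside its range is refused whole. OPENING is the gripper's target within -1 to 1 (fully open at 1, half-way at 0, shut at -1), set as the call begins (- or left out, the last holds). The fingers move at their own pace and stop on an object; FORCE is the grip in N (left out, the last holds). Time passes only in rows, so rows that repeat a pose let the fingers close. It gives the time, the measured TCP pose, the force, the opening and the grip force at its end, in the units of the state.
- r.sense(): the state, without advancing time (a new reading comes with each control period).
- r.grab_frame(name): name is "side" or "top" or "wrist"; returns the picture (420x560x3 uint8, red, green, blue); there is no depth.
- r.camera_info(name): a dict with "K" (3x3 intrinsics, pixels), "rvec" (rotation vector, rad) and "tvec" (3), from world to camera coordinates, as OpenCV has them; the wrist camera has in their place "mount" (4x4, takes a point from camera to tool coordinates, whose origin is the TCP and whose axes are the flange's). Camera axes: x right, y down, z forward; pixel columns grow to the right and rows downward; lengths in mm; the calibration is good to about 2 mm. The wrist camera is an equidistant fisheye: a pixel r from the principal point sees the ray r / f radians off the axis. A picture is of the moment at which its call begins: read the wrist's pose just before it. camera_info takes no time and is no camera call.
- r.sign_off(): hands the job in; it is judged then, once.
The state is a dict: "clock": time; "qpos": joint angles; "qvel": joint speeds; "joint_efforts": joint torques, N m; "eef_pos": TCP position; "tcp_rot": TCP orientation; "contact_force": force on the tool from outside, world axes, zero at the start; "wrist_torque": the same for the moment, N m; "opening": opening from 0.0 (shut) to 1.0 (fully open); "grasp_force": force on a finger pad.
Only numpy, scipy, OpenCV 4.12 (cv2) and the standard library are available. Lean on these libraries where they do the work, as an engineer would, in place of code of your own. Each camera call takes 0.05 s, during which the arm holds its last target. There are 200 camera calls.

## Working session

There is one attempt and no reset: what is moved stays moved. The work goes in short steps, Python scripts to look and compute and a shell command to move; the robot and the scene stay as the last step left them, time stands still between calls to the robot, and variables do not carry over. Pictures are saved under pics/ and viewed, at most 10 in all, crops included, and the job is handed in when it is done.

```bash
mkdir -p pics; ls
python3 - <<'E'
from rig import r
import cv2,numpy as np
for n in("top","side"):
    cv2.imwrite(f"pics/{n}0.png",cv2.resize(r.grab_frame(n)[:,:,::-1],(800,600),interpolation=cv2.INTER_CUBIC)); print(n,r.camera_info(n))
print(r.camera_info("wrist")); print(r.sense())
E
```

```text
pics
top {'K': array([[391.81494244,   0.        , 282.87962496],
       [  0.        , 391.81494244, 204.62892401],
       [  0.        ,   0.        ,   1.        ]]), 'rvec': array([ 2.04870166, -2.17972824,  0.22164067]), 'tvec': array([ 18.90062701, 560.21691132, 972.47824415])}
side {'K': array([[457.58939176,   0.        , 281.75180203],
       [  0.        , 457.58939176, 205.45878492],
       [  0.        ,   0.        ,   1.        ]]), 'rvec': array([ 1.1593786 , -2.4235335 ,  0.92397519]), 'tvec': array([ 334.83389973,  362.24685906, 1177.14065168])}
{'K': array([[325.1922621 ,   0.        , 280.62165312],
       [  0.        , 325.1922621 , 214.09970486],
       [  0.        ,   0.        ,   1.        ]]), 'mount': array([[-2.95150047e-04, -9.51820475e-01, -3.06655665e-01,
         7.91327032e+01],
       [ 9.99999867e-01, -1.51185523e-04, -4.93219426e-04,
        -1.04267849e+00],
       [ 4.23094451e-04, -3.06655770e-01,  9.51820393e-01,
        -1.42279688e+02],
       [ 0.00000000e+00,  0.00000000e+00,  0.00000000e+00,
         1.00000000e+00]])}
{'clock': 0.1, 'qpos': array([-1.34743744e+00,  3.53610298e-01,  1.63402628e+00,  9.22564435e-06,
        1.15518462e+00, -2.41915251e-03]), 'qvel': array([-0.00080996, -0.0012845 , -0.0009132 , -0.00038272,  0.0009252 ,
        0.00086013]), 'joint_efforts': array([-8.40348439e-04, -6.06358194e+01, -3.42821860e+01, -4.16262822e-06,
        3.95167837e-03, -1.58616723e-05]), 'eef_pos': array([ 139.81707291, -608.74552178,  230.63145866]), 'tcp_rot': array([-3.14036413e+00, -1.14076873e-05,  2.25774300e-01]), 'contact_force': array([-0.57409387, -0.04548228,  0.68352458]), 'wrist_torque': array([0.00808538, 0.00761581, 0.00396544]), 'grasp_force': 0.0, 'opening': 0.9982879972304769}
```

View pics/top0.png

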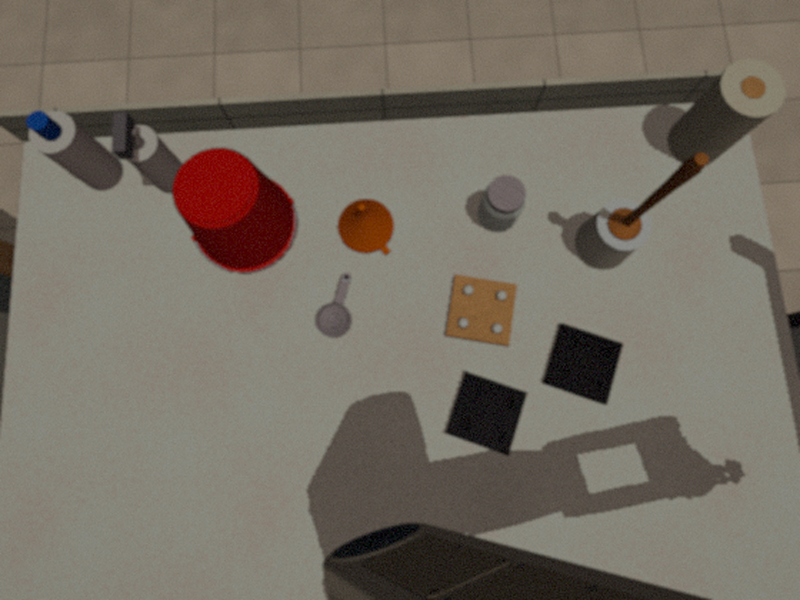

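View pics/side0.png

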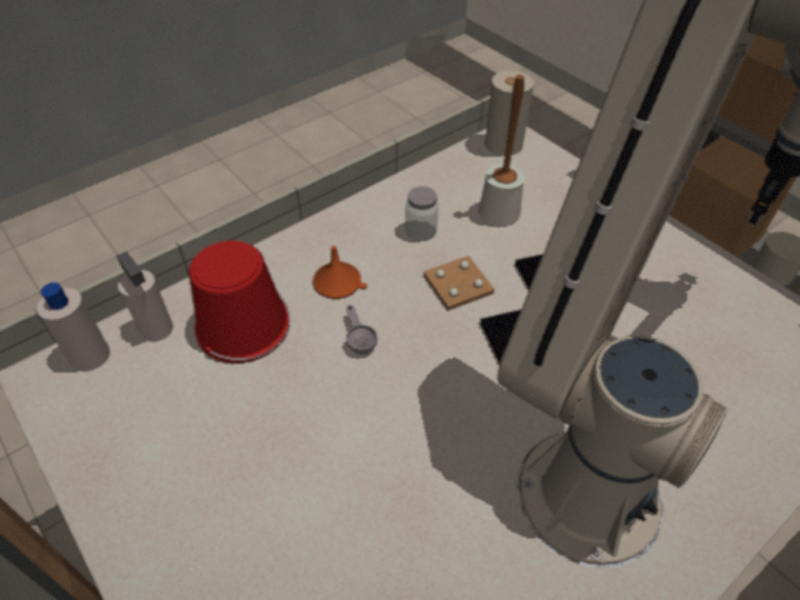

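The top view shows the strainer at about (333,320) with its tab end at (347,275). The cardboard pack's balls are at (468,290), (502,295), (463,323) and (497,328). The side view shows the same layout, with a wooden frame piece, probably the door's, at lower left (40,540).

```bash
cat > h.py <<'E'
from rig import r
import cv2,numpy as np
from scipy.spatial.transform import Rotation as Ro
def ray(n,uv):
    c=r.camera_info(n);R=cv2.Rodrigues(c['rvec'])[0]
    d=R.T@np.linalg.inv(c['K'])@np.array([uv[0],uv[1],1.]);return -R.T@c['tvec'],d
def w(n,uv,z,s=1.4286):
    o,d=ray(n,np.array(uv)/s);return (o+d*(z-o[2])/d[2]).round(1)
def wr(uv,z,st):
    c=r.camera_info('wrist');K=c['K'];p=(np.array(uv,float)-K[:2,2])/K[0,0];t=np.hypot(*p)
    d=np.array([*(p/t*np.sin(t)),np.cos(t)]) if t>0 else np.array([0,0,1.])
    T=np.eye(4);T[:3,:3]=Ro.from_euler('xyz',st['tcp_rot']).as_matrix();T[:3,3]=st['eef_pos'];M=T@c['mount']
    d=M[:3,:3]@d;o=M[:3,3];return (o+d*(z-o[2])/d[2]).round(1)
def go(x,y,z,yaw=None,st=None):  # numbers for a move (tool down); yaw of tool
    st=st or r.sense();R=Ro.from_euler('xyz',st['tcp_rot'])
    Rt=Ro.from_euler('xyz',[np.pi,0,yaw]) if yaw is not None else R
    return np.r_[R.inv().apply(np.array([x,y,z])-st['eef_pos'])/200,(R.inv()*Rt).as_rotvec()/np.pi].round(4)
E
python3 - <<'E'
from h import *
for nm,uv,z in [('str',(333,320),34),('tab',(347,275),34),('b',(468,290),22),('b',(502,295),22),('b',(463,323),22),('b',(497,328),22),('c',(454,275),16),('c',(517,283),16),('c',(511,345),16),('c',(446,337),16),('funnel',(366,228),0),('jar',(501,212),30),('bucket base',(243,235),0)]: print(nm,w('top',uv,z))
for nm,uv,z in [('str',(362,340),34),('tab',(351,309),34),('b',(441,273),22),('b',(465,265),22),('b',(454,293),22),('b',(478,283),22)]: print(nm,w('side',uv,z))
a=r.grab_frame('top')[:,:120];b=r.grab_frame('side')[260:,:220]
f=lambda i:cv2.resize(cv2.convertScaleAbs(i[:,:,::-1],alpha=2.2,beta=15),None,fx=s,fy=s)
s=600/420;A=f(a);s=600/160*.66;B=f(b)
B=cv2.copyMakeBorder(B,0,600-B.shape[0],0,0,0);print(A.shape,B.shape)
cv2.imwrite('pics/door.png',np.hstack([A,B]))
E
```

```text
str [520.9 119.6  34. ]
tab [605.5  90.   34. ]
b [ 564.7 -138.    22. ]
b [ 551.  -201.7   22. ]
b [ 501.9 -123.2   22. ]
b [ 488.5 -186.2   22. ]
c [ 597.  -114.4   16. ]
c [ 573.8 -233.9   16. ]
c [ 455.6 -210.4   16. ]
c [478.2 -89.7  16. ]
funnel [707.7  51.3   0. ]
jar [ 713.8 -214.3   30. ]
bucket base [708.5 296.3   0. ]
str [514.2 123.3  34. ]
tab [597.   91.4  34. ]
b [ 563.9 -140.1   22. ]
b [ 548.2 -200.8   22. ]
b [ 499.2 -122.2   22. ]
b [ 487.7 -185.3   22. ]
(600, 171, 3) (600, 544, 3)
```

View pics/door.png

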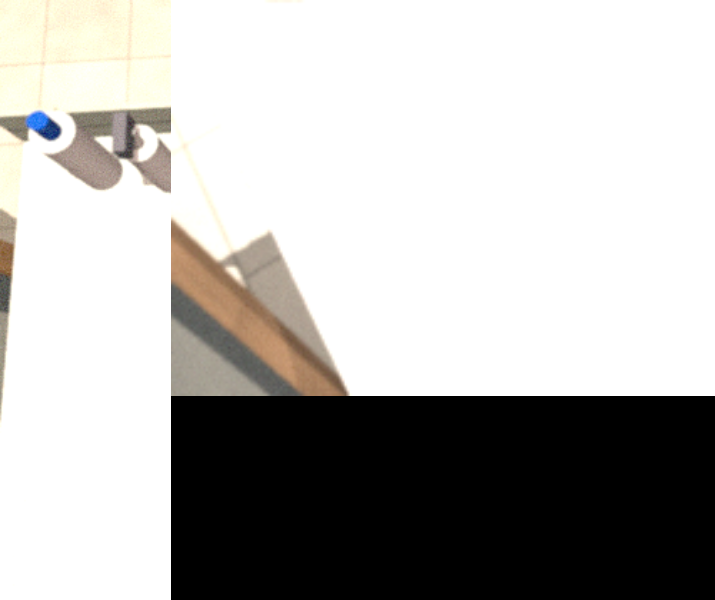

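The crops show only part of the door: its wooden head and grey leaf at lower left. I'll measure the door later by tilting the wrist camera. First I'll go above the pack.

Run:
```python
from h import *
print(w('top',(603,248),0), go(532,-131,231,-0.2)*200, go(532,-131,231,-0.2))
```

```text
[ 637.2 -414.2    0. ] [ 4.8916e+02 -3.7798e+02  1.4000e-01 -4.0000e-02  2.0000e-02  2.7100e+01] [ 2.4458e+00 -1.8899e+00  7.0000e-04 -2.0000e-04  1.0000e-04  1.3550e-01]
```

```bash
python3 -m inch '[[[0.2,-0.15,0,0,0,0],[0.4,-0.3,0,0,0,0],[0.6,-0.46,0,0,0,0],[0.82,-0.63,0,0,0,0],[0.82,-0.63,0,0,0,0],[0.82,-0.63,0,0,0,0]]]' -0.1 20 && python3 -m inch '[[[0.2,-0.15,0,0,0,0],[0.4,-0.3,0,0,0,0],[0.6,-0.46,0,0,0,0],[0.82,-0.63,0,0,0,0],[0.82,-0.63,0,0,0,0],[0.82,-0.63,0,0,0,0]]]' && python3 -m inch '[[[0.2,-0.15,0,0,0,0.03],[0.4,-0.3,0,0,0,0.06],[0.6,-0.46,0,0,0,0.1],[0.81,-0.63,0,0,0,0.1355],[0.81,-0.63,0,0,0,0.1355],[0.81,-0.63,0,0,0,0.1355],[0.81,-0.63,0,0,0,0.1355]]]'
python3 - <<'E'
from h import *
st=r.sense();im=r.grab_frame('wrist');print(st['eef_pos'],st['tcp_rot'],st['opening'],st['clock'])
cv2.imwrite('pics/w1.png',cv2.resize(im[:,:,::-1],(800,600),interpolation=cv2.INTER_CUBIC))
E
```

```text
clock: 0.7
eef_pos: [274.5, -444.6, 231.1]
tcp_rot: [-3.139, -0.001, 0.229]
contact_force: [-1.1, -0.5, -0.3]
opening: 0.449
grasp_force: 0.0
clock: 1.2
eef_pos: [406.6, -285.6, 231.4]
tcp_rot: [-3.14, -0.002, 0.23]
contact_force: [-0.3, -0.2, 0.5]
opening: 0.448
grasp_force: 0.0
clock: 1.78
eef_pos: [534.0, -129.5, 231.0]
tcp_rot: [-3.142, 0.0, -0.196]
contact_force: [0.4, 0.2, -0.7]
opening: 0.449
grasp_force: 0.0
[ 534.00821741 -129.52336061  231.03645359] [-3.14151230e+00  6.75237358e-05 -1.96336103e-01] 0.4494866530883301 1.7833
```

View pics/w1.png

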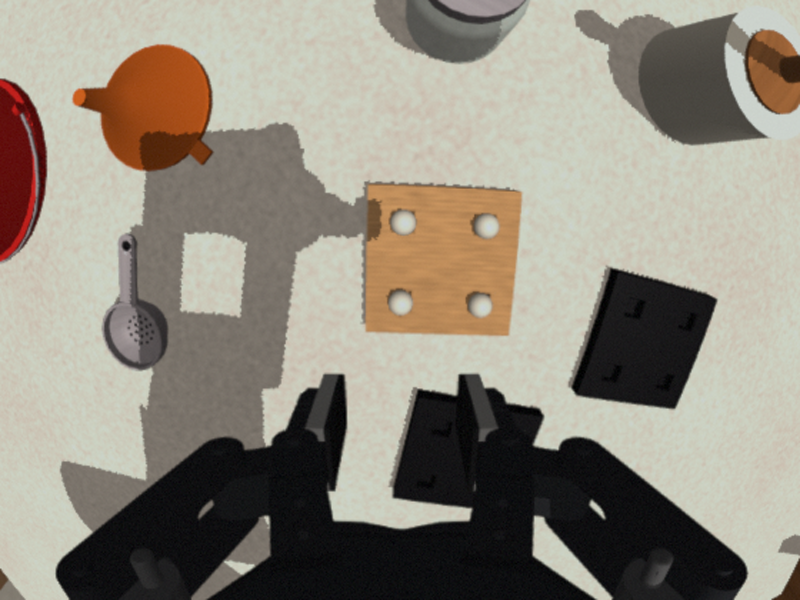

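The close view shows balls at (403,222), (486,226), (400,301) and (480,305). The strainer mouth is at about (135,332) and its tab end at (126,236).

Run:
```python
from h import *
st=r.sense()
for nm,uv,z in [('A',(403,222),22),('B',(486,226),22),('C',(400,301),22),('D',(480,305),22),('str',(135,329),34),('tab',(126,237),33),('c',(367,183),16),('c',(521,191),16),('c',(510,334),16),('c',(366,331),16)]: print(nm,wr(np.array(uv)/1.4286,z,st))
print(go(500,-122,60,-0.2))
```

```text
A [ 564.4 -137.3   22. ]
B [ 549.5 -199.4   22. ]
C [ 503.2 -122.8   22. ]
D [ 487.4 -185.    22. ]
str [527.9 110.4  34. ]
tab [607.   90.1  33. ]
c [ 598.8 -116.3   16. ]
c [ 571.1 -232.5   16. ]
c [ 454.8 -207.4   16. ]
c [481.5 -89.8  16. ]
[-1.694e-01 -1.080e-02  8.548e-01  1.000e-04  2.000e-04  8.000e-04]
```

```bash
python3 -m inch '[[[-0.16,-0.005,0.1,0,0,0],[-0.16,-0.005,0.3,0,0,0],[-0.16,-0.005,0.5,0,0,0],[-0.16,-0.005,0.7,0,0,0],[-0.16,-0.005,0.85,0,0,0],[-0.16,-0.005,0.85,0,0,0],[-0.16,-0.005,0.85,0,0,0]]]' -0.2 20
python3 - <<'E'
from h import *
print(go(502,-122.5,18,-0.2))
st=r.sense();im=r.grab_frame('wrist');print(st['eef_pos'],st['tcp_rot'],st['opening'])
cv2.imwrite('pics/w2.png',cv2.resize(im[:,:,::-1],(800,600)))
E
```

```text
clock: 2.42
eef_pos: [499.9, -124.7, 60.6]
tcp_rot: [3.142, 0.004, -0.201]
contact_force: [0.8, -0.5, 1.3]
opening: 0.402
grasp_force: 0.0
[ 0.0092 -0.0129  0.2128  0.      0.0012 -0.0004]
[ 499.85473445 -124.68292501   60.55864794] [ 3.14153601  0.00387168 -0.20121646] 0.40193912046161917
```

View pics/w2.png

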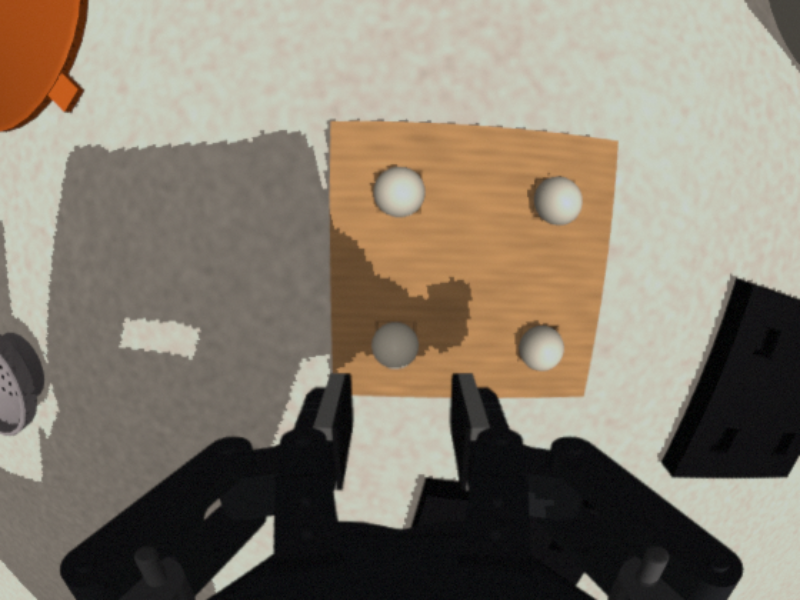

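Ball C is at (395,344), between the fingers (centre u≈401), and ball A is at (399,191).

Run:
```python
from h import *
st=r.sense()
C=wr(np.array((395,344))/1.4286,22,st);A=wr(np.array((399,191))/1.4286,22,st);print(C,A,go(C[0],C[1],18.5,-0.2))
```

```text
[ 505.  -121.7   22. ] [ 567.4 -136.3   22. ] [ 1.400e-02 -1.890e-02  2.181e-01  1.000e-04  1.000e-04 -3.000e-04]
```

```bash
python3 -m inch '[[[0.018,-0.016,0.1,0,0,0],[0.018,-0.016,0.18,0,0,0],[0.018,-0.016,0.215,0,0,0],[0.018,-0.016,0.215,0,0,0],[0.018,-0.016,0.215,0,0,0]]]' && python3 -m inch '[[[0,0,0,0,0,0],[0,0,0,0,0,0],[0,0,0,0,0,0],[0,0,0,0,0,0],[0,0,0,0,0,0],[0,0,0,0,0,0]]]' -1 20
```

```text
clock: 2.88
eef_pos: [506.6, -121.7, 19.7]
tcp_rot: [3.141, -0.002, -0.2]
contact_force: [-0.7, 0.6, 0.5]
opening: 0.399
grasp_force: 0.0
clock: 3.38
eef_pos: [506.8, -122.2, 19.8]
tcp_rot: [3.141, -0.002, -0.199]
contact_force: [-1.5, -5.2, 3.0]
opening: 0.207
grasp_force: 19.4
```

```bash
python3 -m inch '[[[0,0,-0.03,0,0,0],[0,0,-0.06,0,0,0],[0,0,-0.12,0,0,0],[0,0,-0.25,0,0,0],[0,0,-0.4,0,0,0],[0,0,-0.4,0,0,0],[0,0,-0.4,0,0,0]]]'
python3 - <<'E'
from h import *
st=r.sense();im=r.grab_frame('wrist');print(st['eef_pos'],st['tcp_rot'],st['opening'],go(525,113,100,-0.2))
cv2.imwrite('pics/w3.png',cv2.resize(im[:,:,::-1],(800,600)))
E
```

```text
clock: 3.97
eef_pos: [507.4, -121.5, 100.8]
tcp_rot: [3.142, -0.005, -0.2]
contact_force: [-0.0, -0.9, -1.0]
opening: 0.213
grasp_force: 19.6
[ 507.43022223 -121.48496233  100.76812575] [ 3.14158308 -0.00466593 -0.19979187] 0.21343691862311334 [-1.4130e-01 -1.1665e+00 -3.1000e-03 -0.0000e+00 -7.0000e-04  1.0000e-04]
```

View pics/w3.png

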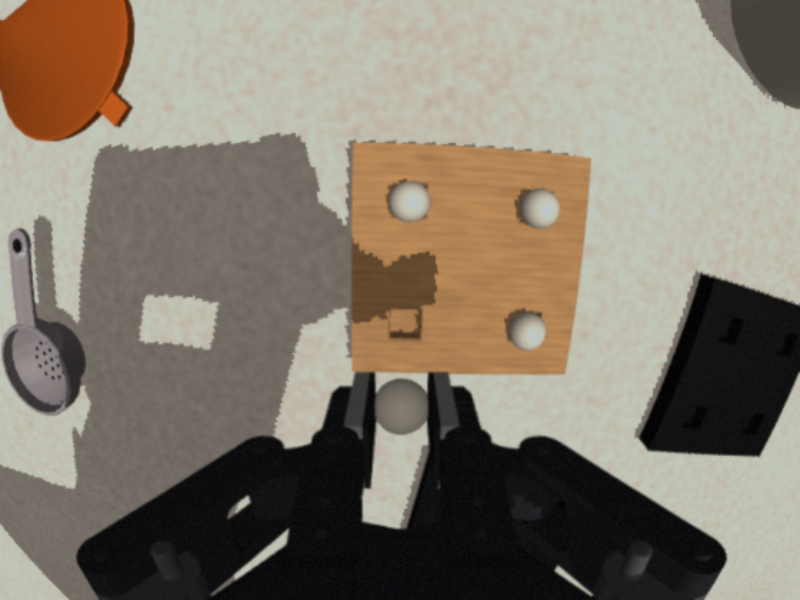

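The ball is held between the pads at (401,405). Its pocket at (405,322) is empty and the other three balls are undisturbed. Next I'll go over the strainer.

```bash
python3 -m inch '[[[-0.02,-0.1,0,0,0,0],[-0.04,-0.25,0,0,0,0],[-0.06,-0.42,0,0,0,0],[-0.08,-0.6,0,0,0,0],[-0.08,-0.6,0,0,0,0],[-0.08,-0.6,0,0,0,0]]]' && python3 -m inch '[[[0,-0.15,0,0,0,0],[-0.04,-0.3,0,0,0,0],[-0.06,-0.45,0,0,0,0],[-0.07,-0.56,0,0,0,0],[-0.07,-0.56,0,0,0,0],[-0.07,-0.56,0,0,0,0],[-0.07,-0.56,0,0,0,0]]]'
python3 - <<'E'
from h import *
st=r.sense();im=r.grab_frame('wrist');print(st['eef_pos'],st['tcp_rot'],st['opening'])
cv2.imwrite('pics/w4.png',cv2.resize(im[:,:,::-1],(800,600)))
E
```

```text
clock: 4.52
eef_pos: [513.2, 1.2, 97.4]
tcp_rot: [3.141, 0.002, -0.197]
contact_force: [-0.5, 0.2, -1.1]
opening: 0.208
grasp_force: 19.6
clock: 5.1
eef_pos: [522.0, 110.9, 97.7]
tcp_rot: [3.141, 0.001, -0.2]
contact_force: [-0.2, -0.1, -0.6]
opening: 0.21
grasp_force: 19.7
[522.00738296 110.91415494  97.72358136] [ 3.14072753e+00  1.17434661e-03 -2.00120348e-01] 0.20965442058331957
```

View pics/w4.png

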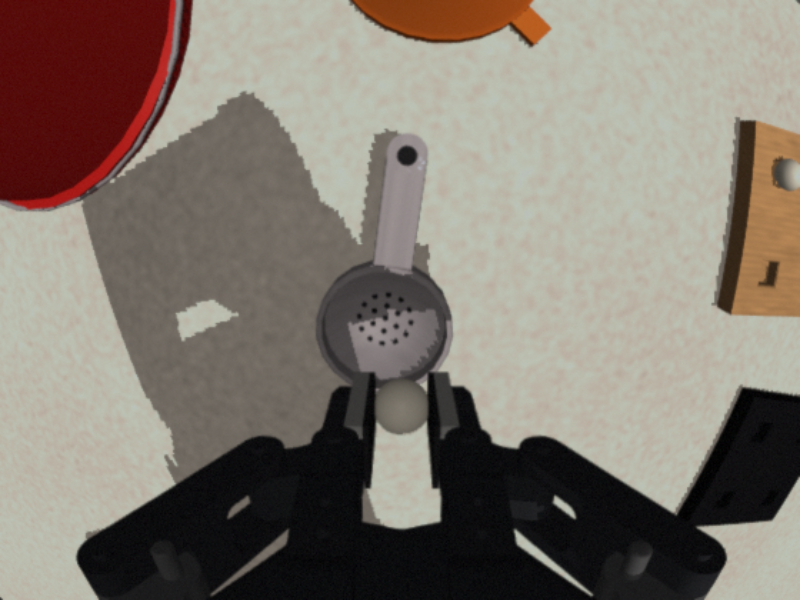

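The strainer's rim centre is at about (384,326), its tab end at (408,136), with the held ball at (401,406).

Run:
```python
from h import *
st=r.sense()
S=wr(np.array((384,326))/1.4286,34,st);T=wr(np.array((408,136))/1.4286,34,st);print(S,T,np.arctan2(*(T-S)[1::-1]),np.linalg.norm(T-S),go(S[0],S[1],42,-0.2))
for u in((317,326),(451,326),(384,391),(384,262)): print(wr(np.array(u)/1.4286,34,st)-S)
```

```text
[526.  119.3  34. ] [609.6  91.   34. ] -0.3264083494478639 88.26012689771075 [ 1.090e-02 -4.620e-02  2.792e-01  2.000e-04  3.000e-04 -3.000e-04]
[ 6.3 31.5  0. ]
[ -6.4 -31.1   0. ]
[-34.1   7.5   0. ]
[30.3 -6.5  0. ]
```

```bash
python3 -m inch '[[[-0.002,-0.045,0.05,0,0,0],[-0.002,-0.045,0.16,0,0,0],[-0.002,-0.045,0.25,0,0,0],[-0.002,-0.045,0.285,0,0,0],[-0.002,-0.045,0.285,0,0,0],[-0.002,-0.045,0.285,0,0,0]]]' && python3 -m inch '[[[0,0,0,0,0,0],[0,0,0,0,0,0],[0,0,0,0,0,0],[0,0,0,0,0,0]]]' -0.3 && python3 -m inch '[[[0,0,-0.1,0,0,0],[0,0,-0.25,0,0,0],[-0.03,0,-0.4,0,0,0],[-0.06,0.0,-0.4,0,0,0],[-0.06,0,-0.4,0,0,0],[-0.06,0,-0.4,0,0,0]]]';python3 - <<'E'
from h import *
st=r.sense();im=r.grab_frame('wrist');print(st['eef_pos'],st['tcp_rot'],st['opening'],go(566,-137,100,-0.2))
cv2.imwrite('pics/w5.png',im[100:400,130:430,::-1])
E
```

```text
clock: 5.65
eef_pos: [523.7, 120.7, 41.0]
tcp_rot: [3.141, 0.001, -0.201]
contact_force: [0.5, 0.2, -0.8]
opening: 0.212
grasp_force: 19.7
clock: 5.98
eef_pos: [524.4, 121.1, 42.0]
tcp_rot: [-3.141, -0.001, -0.2]
contact_force: [-0.2, 0.4, -0.3]
opening: 0.348
grasp_force: 0.0
clock: 6.48
eef_pos: [511.9, 123.3, 121.3]
tcp_rot: [-3.141, -0.0, -0.2]
contact_force: [0.5, -0.1, 0.1]
opening: 0.352
grasp_force: 0.0
[511.87364538 123.33968981 121.32399253] [-3.14145925e+00 -3.39260057e-04 -1.99626018e-01] 0.3520916750425318 [5.2410e-01 1.2216e+00 1.0390e-01 1.0000e-04 2.0000e-04 1.0000e-04]
```

View pics/w5.png

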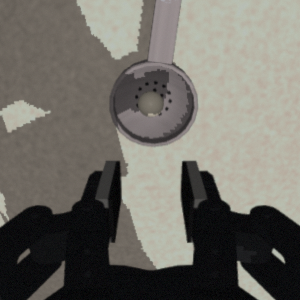

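The first ball lies in the middle of the dish at crop pixel (150,103). Now the second ball, A.

```bash
python3 -m inch '[[[0.08,0.18,0,0,0,0],[0.16,0.36,0,0,0,0],[0.24,0.54,0,0,0,0],[0.27,0.62,0,0,0,0],[0.27,0.62,0,0,0,0],[0.27,0.62,0,0,0,0]]]' -0.2 && python3 -m inch '[[[0.08,0.18,0,0,0,0],[0.16,0.36,0,0,0,0],[0.24,0.54,0.1,0,0,0],[0.255,0.602,0.2,0,0,0],[0.255,0.602,0.3,0,0,0],[0.255,0.602,0.3,0,0,0],[0.255,0.602,0.3,0,0,0]]]';python3 - <<'E'
from h import *
st=r.sense();im=r.grab_frame('wrist');print(st['eef_pos'],st['tcp_rot'],st['opening'])
# white blob ball near expected
g=im.min(2).astype(float)
c=cv2.HoughCircles(cv2.medianBlur(cv2.cvtColor(im,cv2.COLOR_RGB2GRAY),3),cv2.HOUGH_GRADIENT,1,40,param1=80,param2=14,minRadius=11,maxRadius=22)
for x in c[0]: print(x, wr(x[:2],22,st))
print(go(567,-137.5,18.5,-0.2))
E
```

```text
clock: 7.03
eef_pos: [540.0, -9.7, 120.1]
tcp_rot: [3.141, 0.002, -0.202]
contact_force: [-0.2, -0.1, 0.9]
opening: 0.4
grasp_force: 0.0
clock: 7.62
eef_pos: [565.3, -135.6, 60.0]
tcp_rot: [-3.141, 0.004, -0.199]
contact_force: [-0.3, 0.4, -0.2]
opening: 0.396
grasp_force: 0.0
[ 565.33386839 -135.64977161   59.99006956] [-3.14118827  0.0037146  -0.19928043] 0.395928611291234
[283.5 246.5  16.2] [ 565.1 -136.1   22. ]
[382.5 244.5  16.6] [ 553.5 -196.8   22. ]
[503.5 398.5  16.1] [ 331.5 -333.7   22. ]
[ 57.5 398.5  15.2] [426.8 141.4  22. ]
[ 15.5 337.5  13.4] [511.8 143.4  22. ]
[ 5.500e-03  8.300e-03  2.132e-01 -1.000e-04  5.000e-04  4.000e-04]
```

```bash
python3 -m inch '[[[0.006,0.004,0.1,0,0,0],[0.006,0.004,0.17,0,0,0],[0.006,0.004,0.21,0,0,0],[0.006,0.004,0.21,0,0,0],[0.006,0.004,0.21,0,0,0]]]' && python3 -m inch '[[[0,0,0,0,0,0],[0,0,0,0,0,0],[0,0,0,0,0,0],[0,0,0,0,0,0],[0,0,0,0,0,0],[0,0,0,0,0,0]]]' -1 20 && python3 -m inch '[[[0,0,-0.03,0,0,0],[0,0,-0.06,0,0,0],[0,0,-0.12,0,0,0],[0,0,-0.25,0,0,0],[0,0,-0.42,0,0,0],[0,0,-0.42,0,0,0],[0,0,-0.42,0,0,0]]]'
python3 - <<'E'
from h import *
print(go(531,118,102,-0.2))
E
```

```text
clock: 8.08
eef_pos: [567.9, -137.4, 20.0]
tcp_rot: [-3.142, -0.0, -0.199]
contact_force: [0.2, 0.1, 0.4]
opening: 0.399
grasp_force: 0.0
clock: 8.58
eef_pos: [568.3, -138.1, 19.9]
tcp_rot: [-3.141, -0.001, -0.2]
contact_force: [1.3, 2.0, 6.2]
opening: 0.209
grasp_force: 19.7
clock: 9.17
eef_pos: [569.0, -138.5, 106.0]
tcp_rot: [3.141, -0.005, -0.2]
contact_force: [0.2, -0.2, -0.1]
opening: 0.205
grasp_force: 19.6
[-4.4120e-01 -1.2194e+00  1.7800e-02  1.0000e-04 -1.4000e-03  0.0000e+00]
```

```bash
python3 -m inch '[[[-0.06,-0.12,0,0,0,0],[-0.12,-0.28,0,0,0,0],[-0.18,-0.45,0,0,0,0],[-0.23,-0.62,0,0,0,0],[-0.23,-0.62,0,0,0,0],[-0.23,-0.62,0,0,0,0]]]' && python3 -m inch '[[[-0.05,-0.15,0,0,0,0],[-0.1,-0.3,0,0,0,0],[-0.15,-0.45,0,0,0,0],[-0.2,-0.605,0,0,0,0],[-0.2,-0.605,0.1,0,0,0],[-0.2,-0.605,0.1,0,0,0],[-0.2,-0.605,0.1,0,0,0]]]'
python3 - <<'E'
from h import *
print(r.sense()['eef_pos'],go(532.5,118,42,-0.2))
E
```

```text
clock: 9.67
eef_pos: [546.1, -5.8, 102.6]
tcp_rot: [3.141, 0.002, -0.197]
contact_force: [-0.2, 0.3, -0.6]
opening: 0.21
grasp_force: 19.7
clock: 10.25
eef_pos: [530.9, 118.1, 82.3]
tcp_rot: [3.14, 0.003, -0.2]
contact_force: [-0.2, -1.1, -0.7]
opening: 0.209
grasp_force: 19.7
[530.88719269 118.07457525  82.2652028 ] [ 0.0085 -0.0016  0.2013  0.0005  0.0009  0.    ]
```

```bash
python3 -m inch '[[[0.008,0,0.08,0,0,0],[0.008,0,0.16,0,0,0],[0.008,0,0.2,0,0,0],[0.008,0,0.2,0,0,0],[0.008,0,0.2,0,0,0]]]' && python3 -m inch '[[[0,0,0,0,0,0],[0,0,0,0,0,0],[0,0,0,0,0,0],[0,0,0,0,0,0]]]' -0.3 && python3 -m inch '[[[0,0,-0.1,0,0,0],[0,0,-0.25,0,0,0],[-0.05,0,-0.4,0,0,0.02],[-0.1,0.0,-0.4,0,0,0.04],[-0.1,0,-0.4,0,0,0.04],[-0.1,0,-0.4,0,0,0.04]]]';python3 - <<'E'
from h import *
st=r.sense();im=r.grab_frame('wrist');print(st['eef_pos'],st['tcp_rot'],st['opening'])
cv2.imwrite('pics/w6.png',cv2.resize(im[70:280,130:410,::-1],(800,600)))
E
```

```text
clock: 10.67
eef_pos: [533.5, 117.8, 43.4]
tcp_rot: [3.141, 0.001, -0.201]
contact_force: [-0.5, 0.1, -0.2]
opening: 0.213
grasp_force: 19.7
clock: 11.0
eef_pos: [533.8, 118.9, 43.9]
tcp_rot: [-3.141, -0.001, -0.2]
contact_force: [0.4, -0.3, 0.1]
opening: 0.355
grasp_force: 0.0
clock: 11.5
eef_pos: [513.7, 122.9, 123.5]
tcp_rot: [-3.141, -0.0, -0.323]
contact_force: [-0.4, 0.6, 0.1]
opening: 0.351
grasp_force: 0.0
[513.67136144 122.89468231 123.52539635] [-3.14138343e+00 -4.13218173e-04 -3.23064213e-01] 0.35053577902891375
```

View pics/w6.png

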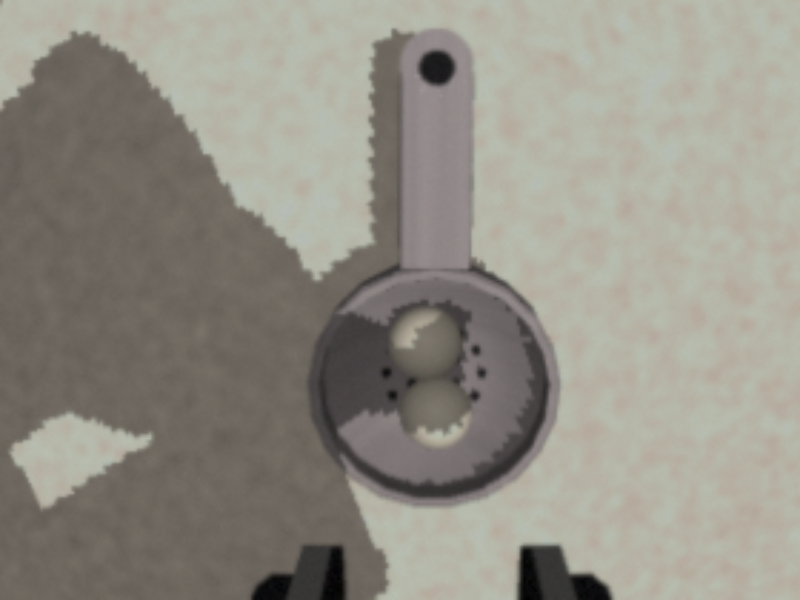

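Both balls lie together in the dish at crop pixels (427,342) and (436,410). The tab points straight along tool x. From the pictures I already have, I can test whether the brown edge in the side view is a vertical post or a horizontal member.

Run:
```python
from h import *
st=r.sense()
S=wr((281.9,204.75),34,st);T=wr((283,80.5),34,st);print(S,T,np.arctan2(*(T-S)[1::-1]))
for a,b in [((0,348.1),(70.3,415.6)),((0,376),(53,419))]:
    o,d1=ray('side',a);_,d2=ray('side',b);n=np.cross(d1,d2);n/=np.linalg.norm(n)
    h=np.cross(n,[0,0,1]);print('n',n,'horiz dir deg',np.degrees(np.arctan2(h[1],h[0])),'vert angle',np.degrees(np.arcsin(abs(n[2]))))
print(o)
for p in [(0,348),(70,415)]:
    print([w('side',p,z,1) for z in(-300,0,300,600)])
for p in [(3,240),(12,275),(8,310)]: print([w('top',p,z) for z in(-300,0,300)])
```

```text
[524.4 119.5  34. ] [609.8  90.2  34. ] -0.33050689802201993
n [-0.26727361  0.96361427  0.00351501] horiz dir deg 15.50219321609194 vert angle 0.2013959292682338
n [-0.33445738  0.94235394 -0.01035956] horiz dir deg 19.540636249715256 vert angle 0.5935697292248038
[-180.27833699  587.04723457 1118.87081772]
[array([ 881.3,  886.5, -300. ]), array([656.8, 823.2,   0. ]), array([432.4, 759.8, 300. ]), array([207.9, 696.5, 600. ])]
[array([ 540.1,  791.5, -300. ]), array([387.8, 748.2,   0. ]), array([235.5, 705. , 300. ]), array([ 83.2, 661.8, 600. ])]
[array([ 834. ,  991.7, -300. ]), array([727.9, 772.8,   0. ]), array([621.8, 553.8, 300. ])]
[array([ 740.2,  961.4, -300. ]), array([654.8, 749.1,   0. ]), array([569.3, 536.8, 300. ])]
[array([ 651. ,  964.1, -300. ]), array([585.1, 751.2,   0. ]), array([519.2, 538.3, 300. ])]
```

```bash
python3 -m inch '[[[0,0,-0.2,0,0,0],[0,0,-0.4,0,0,0],[0,0,-0.6,0,0,0],[0,0,-0.8,0,0,0],[0,0,-1,0,0,0],[0,0,-1,0,0,0],[0,0,-1,0,0,0]]]' 1 && python3 -m inch '[[[0,0,0,0.04,-0.012,0],[0,0,0,0.08,-0.025,0],[0,0,0,0.12,-0.04,0],[0,0,0,0.16,-0.053,0],[0,0,0,0.2,-0.067,0],[0,0,0,0.24,-0.08,0],[0,0,0,0.27,-0.09,0],[0,0,0,0.29,-0.1,0]]]'  && python3 -m inch '[[[0,0,0,0,0,0],[0,0,0,0,0,0]]]';python3 - <<'E'
from h import *
st=r.sense();im=r.grab_frame('wrist');print(st)
np.save('door.npy',im);import pickle;pickle.dump(st,open('door.pkl','wb'))
b=cv2.convertScaleAbs(im,alpha=1.5,beta=10)
cv2.imwrite('pics/w7.png',cv2.resize(b[:,:,::-1],(800,600)))
E
```

```text
clock: 12.13
eef_pos: [515.4, 122.9, 324.9]
tcp_rot: [-3.14, -0.003, -0.324]
contact_force: [0.2, 0.1, -0.8]
opening: 1.0
grasp_force: 0.0
clock: 12.8
eef_pos: [513.5, 121.7, 321.1]
tcp_rot: [-2.198, 0.274, -0.189]
contact_force: [0.3, -0.8, -0.4]
opening: 1.001
grasp_force: 0.0
clock: 12.97
eef_pos: [513.5, 122.0, 320.5]
tcp_rot: [-2.207, 0.276, -0.19]
contact_force: [0.3, -0.1, -0.5]
opening: 0.998
grasp_force: 0.0
{'clock': 12.9667, 'qpos': array([-0.30220838,  0.28694973,  1.87101462,  0.90424239,  1.46277217,
        1.26148569]), 'qvel': array([ 0.03226439, -0.04840144, -0.02830859, -0.01131578, -0.00530416,
        0.01946581]), 'joint_efforts': array([ -1.45181213, -47.94711113, -27.78275907,   4.0285711 ,
         3.10303353,  -0.38248038]), 'eef_pos': array([513.52101766, 121.9658852 , 320.48622839]), 'tcp_rot': array([-2.20675752,  0.27609541, -0.19025336]), 'contact_force': array([ 0.30235573, -0.14378481, -0.50962841]), 'wrist_torque': array([-0.35157835,  0.0288545 , -0.00569166]), 'grasp_force': 0.0, 'opening': 0.9975903027912228}
```

View pics/w7.png

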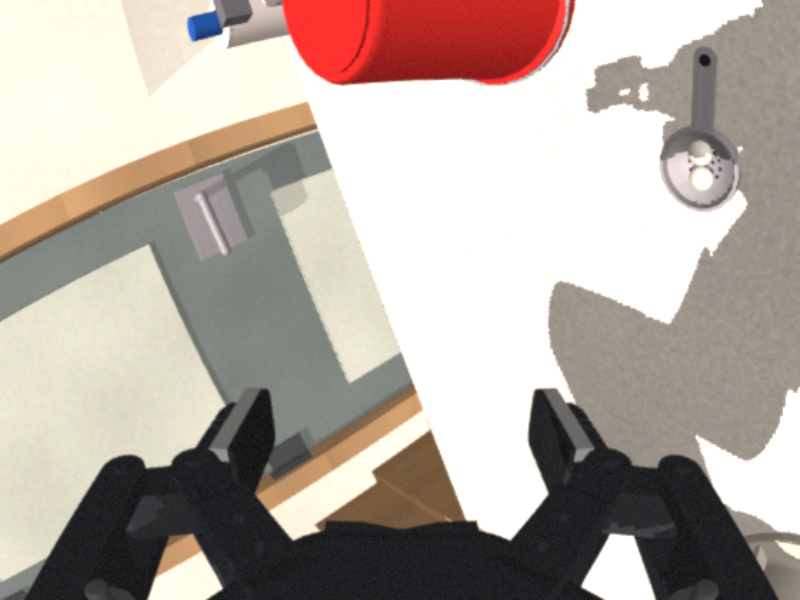

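The door is in view: posts in brown, and horizontal panel edges at (153,243)–(230,398) and (271,193)–(349,381). Next I'll compute the leaf's direction.

Run:
```python
from h import *
import pickle
st=pickle.load(open('door.pkl','rb'))
c=r.camera_info('wrist')
def rd(uv):
    o=Ro.from_euler('xyz',st['tcp_rot']).as_matrix();K=c['K']
    p=(np.array(uv)/1.4286-K[:2,2])/K[0,0];t=np.hypot(*p)
    return o@c['mount'][:3,:3]@np.array([*(p/t*np.sin(t)),np.cos(t)])
ns=[]
for a,b in [((153,243),(230,398)),((271,193),(349,381)),((176,191),(203,260)),((222,178),(254,237))]:
    n=np.cross(rd(a),rd(b));ns.append(n/np.linalg.norm(n));h=np.cross(n,[0,0,1]);print(n,np.degrees(np.arctan2(h[1],h[0]))%180)
v=np.cross(ns[0],ns[1]);print('vp',v/np.linalg.norm(v),np.degrees(np.arctan2(v[1],v[0]))%180)
v=[]
for a,b in [((0,256),(316,122)),((0,245),(312,103)),((413,388),(340,430))]:
    n=np.cross(rd(a),rd(b));v.append(n)
v=np.cross(v[0],v[2]);print('vertical check',v/np.linalg.norm(v))
```

```text
[-0.00779733  0.01973033  0.35323117] 21.56368858518661
[-0.0014432   0.13534219  0.40013458] 0.6109395878236996
[0.00111713 0.02163026 0.15394583] 177.0434972883779
[-0.01763147  0.03546119  0.13737286] 26.436775129302088
vp [-0.99753969  0.06523747 -0.02566394] 176.25827759527337
vertical check [-0.00972364 -0.08823548 -0.99605218]
```

```bash
python3 -m inch '[[[0,0,0,-0.04,0.012,0],[0,0,0,-0.08,0.025,0],[0,0,0,-0.12,0.04,0],[0,0,0,-0.16,0.053,0],[0,0,0,-0.2,0.067,0],[0,0,0,-0.24,0.08,0],[0,0,0,-0.27,0.09,0],[0,0,0,-0.29,0.1,0]]]' 1  && python3 -m inch '[[[0,0,0,0,0,0],[0,0,0,0,0,0],[0,0,0,0,0,0]]]';python3 - <<'E'
from h import *
import pickle
print(go(523.3,119.8,323,-0.33))
st=pickle.load(open('door.pkl','rb'));c=r.camera_info('wrist');K=c['K']
Rw=Ro.from_euler('xyz',st['tcp_rot']).as_matrix();o=st['eef_pos']+Rw@c['mount'][:3,3]
def rd(uv):
    p=(np.array(uv)/1.4286-K[:2,2])/K[0,0];t=np.hypot(*p)
    return Rw@c['mount'][:3,:3]@np.array([*(p/t*np.sin(t)),np.cos(t)])
os=np.array([-180.3,587.]);ds=np.array([.9424,.3345])
for a in((160,190),(316,131)):
    d=rd(a)[:2]; t=np.linalg.solve(np.c_[d,-ds],os-o[:2]);P=o[:2]+d*t[0]
    for b in((413,388),(340,430)):
        e=rd(b)[:2];e/=np.linalg.norm(e);s=np.roots([1,2*e@(o[:2]-P),(o[:2]-P)@(o[:2]-P)-620**2])
        print(a,b,P,[(q.round(0),np.degrees(np.arctan2(*(P-q)[::-1])).round(1)) for q in (o[:2]+e*x.real for x in s)])
E
```

```text
clock: 13.68
eef_pos: [515.4, 124.6, 326.6]
tcp_rot: [3.139, -0.011, -0.323]
contact_force: [-0.2, 0.7, -0.9]
opening: 1.002
grasp_force: 0.0
clock: 13.93
eef_pos: [513.8, 123.5, 323.9]
tcp_rot: [-3.139, -0.001, -0.324]
contact_force: [-0.4, 0.1, -0.6]
opening: 1.001
grasp_force: 0.0
[ 0.0512  0.0025  0.0043 -0.0007 -0.0002  0.002 ]
(160, 190) (413, 388) [703.17142037 900.58360581] [(array([ 84., 870.]), np.float64(2.9)), (array([365., 381.]), np.float64(57.0))]
(160, 190) (340, 430) [703.17142037 900.58360581] [(array([ 83., 892.]), np.float64(0.8)), (array([373., 376.]), np.float64(57.9))]
(316, 131) (413, 388) [707.0759633 901.9695031] [(array([ 88., 862.]), np.float64(3.7)), (array([361., 387.]), np.float64(56.1))]
(316, 131) (340, 430) [707.0759633 901.9695031] [(array([ 87., 885.]), np.float64(1.6)), (array([370., 382.]), np.float64(57.1))]
```

```bash
python3 -m inch '[[[0.05,0.0025,0.15,0,0,0.002],[0.05,0.0025,0.35,0,0,0.002],[0.05,0.0025,0.55,0,0,0.002],[0.05,0.0025,0.75,0,0,0.002],[0.05,0.0025,0.95,0,0,0.002],[0.05,0.0025,1,0,0,0.002],[0.05,0.0025,1,0,0,0.002],[0.05,0.0025,1,0,0,0.002]]]' 1  && python3 -m inch '[[[0,0,0,0,0,0],[0,0,0,0,0,0],[0,0,0,0,0,0]]]';python3 - <<'E'
from h import *
print(go(523.3,119.8,2,-0.33))
E
```

```text
clock: 14.6
eef_pos: [523.9, 118.5, 124.3]
tcp_rot: [-3.141, -0.0, -0.333]
contact_force: [-0.0, -0.3, 1.0]
opening: 0.994
grasp_force: 0.0
clock: 14.85
eef_pos: [524.6, 119.4, 125.3]
tcp_rot: [-3.14, -0.003, -0.332]
contact_force: [-0.7, -0.4, 0.5]
opening: 1.001
grasp_force: 0.0
[-8.500e-03  1.300e-03  6.167e-01 -6.000e-04 -1.000e-03 -6.000e-04]
```

```bash
python3 -m inch '[[[-0.003,0,0.15,0,0,0],[-0.004,0,0.3,0,0,0],[-0.004,0,0.42,0,0,0],[-0.004,0,0.5,0,0,0],[-0.004,0,0.56,0,0,0],[-0.004,0,0.61,0,0,0],[-0.004,0,0.61,0,0,0],[-0.004,0,0.61,0,0,0]]]' 1  && python3 -m inch '[[[0,0,0,0,0,0],[0,0,0,0,0,0],[0,0,0,0,0,0],[0,0,0,0,0,0],[0,0,0,0,0,0],[0,0,0,0,0,0]]]' 0.3 30
```

```text
clock: 15.52
eef_pos: [522.8, 119.5, 1.7]
tcp_rot: [-3.141, -0.0, -0.332]
contact_force: [0.0, -0.5, 0.6]
opening: 1.002
grasp_force: 0.0
clock: 16.02
eef_pos: [523.3, 119.6, 2.5]
tcp_rot: [-3.14, -0.002, -0.332]
contact_force: [-0.6, 0.2, 6.8]
opening: 0.764
grasp_force: 33.0
```

```bash
python3 -m inch '[[[0,0,-0.003,0,0,0],[0,0,-0.008,0,0,0],[0,0,-0.016,0,0,0],[0,0,-0.028,0,0,0],[0,0,-0.042,0,0,0],[0,0,-0.056,0,0,0],[0,0,-0.066,0,0,0],[0,0,-0.07,0,0,0]]]'
python3 - <<'E'
from h import *
st=r.sense();im=r.grab_frame('wrist');print(st['eef_pos'],st['grasp_force'])
# dark/bright blobs inside dish zone
g=cv2.cvtColor(im,cv2.COLOR_RGB2GRAY);c=cv2.HoughCircles(cv2.medianBlur(g,3),cv2.HOUGH_GRADIENT,1,14,param1=60,param2=12,minRadius=11,maxRadius=20)
for x in c[0]:
    if 200<x[0]<360 and 180<x[1]<330: print(x)
E
```

```text
clock: 16.68
eef_pos: [522.6, 119.4, 15.7]
tcp_rot: [-3.141, -0.0, -0.332]
contact_force: [-0.1, -0.2, -1.6]
opening: 0.763
grasp_force: 33.7
[522.64673921 119.42528327  15.71130694] 33.70399942388758
[282.5 318.5  19.4]
[314.5 328.5  15. ]
[229.5 295.5  19.4]
[319.5 270.5  12.2]
```

```bash
for i in 1 2; do :; done; python3 -m inch '[[[0,0,-0.008,0,0,0],[0,0,-0.024,0,0,0],[0,0,-0.048,0,0,0],[0,0,-0.08,0,0,0],[0,0,-0.112,0,0,0],[0,0,-0.144,0,0,0],[0,0,-0.176,0,0,0],[0,0,-0.208,0,0,0]]]' && python3 -m inch '[[[0,0,-0.032,0,0,0],[0,0,-0.064,0,0,0],[0,0,-0.096,0,0,0],[0,0,-0.128,0,0,0],[0,0,-0.16,0,0,0],[0,0,-0.192,0,0,0],[0,0,-0.224,0,0,0],[0,0,-0.256,0,0,0]]]' && python3 -m inch '[[[0,0,-0.032,0,0,0],[0,0,-0.064,0,0,0],[0,0,-0.096,0,0,0],[0,0,-0.128,0,0,0],[0,0,-0.152,0,0,0],[0,0,-0.168,0,0,0],[0,0,-0.178,0,0,0],[0,0,-0.18,0,0,0]]]' && python3 -m inch '[[[0,0,0,0,0,0],[0,0,0,0,0,0],[0,0,0,0,0,0],[0,0,0,0,0,0]]]'
```

```text
clock: 17.4
eef_pos: [522.6, 119.4, 57.8]
tcp_rot: [-3.141, -0.0, -0.332]
contact_force: [-0.5, -0.1, -1.3]
opening: 0.765
grasp_force: 33.7
clock: 18.07
eef_pos: [522.4, 119.4, 108.7]
tcp_rot: [3.142, 0.0, -0.332]
contact_force: [-0.4, 0.1, -2.0]
opening: 0.769
grasp_force: 33.7
clock: 18.73
eef_pos: [522.6, 119.4, 144.4]
tcp_rot: [-3.141, -0.0, -0.332]
contact_force: [-0.4, -0.2, -2.5]
opening: 0.766
grasp_force: 33.7
clock: 19.07
eef_pos: [522.3, 119.3, 143.8]
tcp_rot: [3.141, 0.0, -0.332]
contact_force: [-0.1, 0.0, -1.7]
opening: 0.764
grasp_force: 33.7
```

```bash
python3 -m inch '[[[0,0,0,0,0,-0.002],[0,0,0,0,0,-0.006],[0,0,0,0,0,-0.012],[0,0,0,0,0,-0.02],[0,0,0,0,0,-0.03],[0,0,0,0,0,-0.042],[0,0,0,0,0,-0.056],[0,0,0,0,0,-0.07]]]' && python3 -m inch '[[[0,0,0,0,0,-0.016],[0,0,0,0,0,-0.032],[0,0,0,0,0,-0.048],[0,0,0,0,0,-0.064],[0,0,0,0,0,-0.08],[0,0,0,0,0,-0.096],[0,0,0,0,0,-0.112],[0,0,0,0,0,-0.128]]]' && python3 -m inch '[[[0,0,0,0,0,-0.016],[0,0,0,0,0,-0.032],[0,0,0,0,0,-0.048],[0,0,0,0,0,-0.064],[0,0,0,0,0,-0.08],[0,0,0,0,0,-0.096],[0,0,0,0,0,-0.112],[0,0,0,0,0,-0.128]]]'
```

```text
clock: 19.73
eef_pos: [522.4, 119.4, 144.1]
tcp_rot: [3.142, 0.0, -0.109]
contact_force: [0.4, -0.1, -2.5]
opening: 0.769
grasp_force: 33.7
clock: 20.4
eef_pos: [522.4, 119.4, 144.1]
tcp_rot: [-3.142, 0.0, 0.294]
contact_force: [0.5, -0.0, -2.9]
opening: 0.77
grasp_force: 33.7
clock: 21.07
eef_pos: [522.4, 119.4, 144.0]
tcp_rot: [-3.142, 0.0, 0.696]
contact_force: [-0.2, 0.4, -2.2]
opening: 0.767
grasp_force: 33.7
```

```bash
python3 -m inch '[[[0,0,0,0,0,-0.016],[0,0,0,0,0,-0.032],[0,0,0,0,0,-0.048],[0,0,0,0,0,-0.064],[0,0,0,0,0,-0.08],[0,0,0,0,0,-0.096],[0,0,0,0,0,-0.112],[0,0,0,0,0,-0.128]]]' && python3 -m inch '[[[0,0,0,0,0,-0.016],[0,0,0,0,0,-0.032],[0,0,0,0,0,-0.048],[0,0,0,0,0,-0.064],[0,0,0,0,0,-0.08],[0,0,0,0,0,-0.094],[0,0,0,0,0,-0.106],[0,0,0,0,0,-0.116]]]' && python3 -m inch '[[[0,0,0,0,0,-0.01],[0,0,0,0,0,-0.018],[0,0,0,0,0,-0.026],[0,0,0,0,0,-0.032],[0,0,0,0,0,-0.037],[0,0,0,0,0,-0.041],[0,0,0,0,0,-0.043],[0,0,0,0,0,-0.044]]]' && python3 -m inch '[[[0,0,0,0,0,0],[0,0,0,0,0,0],[0,0,0,0,0,0],[0,0,0,0,0,0],[0,0,0,0,0,0],[0,0,0,0,0,0],[0,0,0,0,0,0],[0,0,0,0,0,0]]]'
python3 - <<'E'
from h import *
st=r.sense();im=r.grab_frame('wrist');print(st['qvel'].round(4),st['qpos'].round(2))
# tab direction: tab pixels greyish, held rim; ball-like bright pixels between pads
g=cv2.cvtColor(im,cv2.COLOR_RGB2GRAY)
print(cv2.resize(g[170:350,190:370],(18,18),interpolation=cv2.INTER_AREA))
E
```

```text
clock: 21.73
eef_pos: [522.4, 119.4, 144.1]
tcp_rot: [3.142, -0.0, 1.098]
contact_force: [-0.2, -0.4, -1.3]
opening: 0.765
grasp_force: 33.7
clock: 22.4
eef_pos: [522.4, 119.4, 144.1]
tcp_rot: [-3.142, 0.0, 1.462]
contact_force: [-0.7, -0.1, -2.1]
opening: 0.767
grasp_force: 33.7
clock: 23.07
eef_pos: [522.4, 119.4, 144.1]
tcp_rot: [-3.142, -0.0, 1.597]
contact_force: [-0.8, -0.0, -1.6]
opening: 0.765
grasp_force: 33.7
clock: 23.73
eef_pos: [522.4, 119.4, 144.1]
tcp_rot: [-3.142, -0.0, 1.597]
contact_force: [0.6, 0.0, -1.1]
opening: 0.759
grasp_force: 33.7
[-0.0013 -0.0015  0.0006  0.0004  0.001   0.0001] [0.22 0.32 1.9  0.   0.92 0.2 ]
[[205 204 206 205 206 204 172  85  88  85  85  93 118 119 122 153 190 206]
 [205 206 205 203 203 205 152  85  87  84  84  93 121 120 147 203 208 206]
 [205 204 207 207 206 205 153  85  87  84  84 107 161 184 203 207 207 208]
 [204 203 204 204 205 202 156  85  86  84  84 128 208 207 206 207 206 205]
 [204 205 206 204 203 203 160  84  86  83  83 131 205 204 205 206 205 204]
 [204 203 203 204 203 202 159  84  86  83  83 133 205 206 205 206 204 204]
 [202
[... 195 characters left out ...]
 78  78  79 184 204 205]
 [176 141 123  78  75  72  77 100 107  98  69  73  71  72  79 107 142 169]
 [ 87  30  75  74  73  76  97 121 126 120  91  65  76  73  72  79  29  70]
 [ 54  39  76  75  76  78 100 128 134 126 100  75  76  76  74  72  52  44]
 [ 32  56  68  76  79  93 102 120 126 117  78  76  76  78  76  70  66  21]
 [ 14  59  62  98 121 133 111 118 108 109  98  72  83  80  78  68  65  11]
 [ 15  52  57 102 125 129 135 131 122 127 119 121 131 105  84  61  61  11]
 [ 14  46  66  74 115 126 126 159 150 133 123 123 134 134 117  55  57  13]
 [ 13 104 138  55  76  99 121 134 179 170 144 131 125 116  63  92 141  12]
 [ 14 137 194 118  58  65  86 101 113 116 119 103  77  57  96 188 184  14]]
```

```bash
python3 -c "
from rig import r
print(r.sign_off())"
```

```text
the job is handed in; nothing more can be done
None
```

I put two balls in the strainer and left two in their pockets, then lifted it by the rim about 14 cm, turned the tab square to the door (about 0.03 rad estimated uncertainty), and handed the job in with it held level and still at 23.7 s; no verdict came back.

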